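# Cock the spring plug driver and fire it to seat the tube's end plug

### The arm

A 6-joint arm with a two-finger parallel gripper is mounted at the origin on the work surface; the furniture and walls round the work are solid. World frame = base frame: x ahead of the robot, y to its left, z up, the work surface at z = 0. Lengths are in mm, angles in rad, forces in N, time in s.
With the tool pointing down it reaches from about 275 to 1000 mm from the base axis. Payload 8.4 kg.
Tool frame: the origin (TCP) lies midway between the tips of the shut fingers; the grasp point (between the pads) lies 19 mm behind it; z points along the fingers, y is the line along which they close (so a half turn about z gives the same grasp; the last joint's range is limited). The gripper opens to 85 mm and grips with 20 to 120 N. Pads are 22 mm wide; open, the fingers measure 114 mm over their backs; the gripper's body (76 mm by 85 mm) begins 54 mm behind the grasp point. The pads swing forward as they close: fully open they stand 13 mm farther back than shut.
Start: joints at [-0.002, 0.353, 1.633, -0, 1.155, -0.002], TCP at [625.002, -0, 231.281] pointing down, gripper open.
Joint ranges: [-2.63, 2.63], [-0.92, 2.1], [0.06, 2.66], [-1.3, 4.44], [0, 2.69], [-3.02, 3.02]. Speed limits (rad/s): [2.22, 2.22, 2.79, 3.14, 3.14, 3.14].

### API

Orientations are given as [roll, pitch, yaw] about the fixed x, y, z axes, in that order (R = Rz(yaw) Ry(pitch) Rx(roll)).
In Python, from rig import telemetry, optics, r gives the robot as it stands.
- The arm moves only by the tool play_rows, never from a script. Its arguments are lists of equal length, an entry for each row: "dp": the shift along the tool's x, y, z in units of 40 mm (1.0 is 40 mm), a list of three; "rot": the turn, a rotation vector about the tool's x, y, z in units of 6 degrees (1.0 is 6 degrees), a list of three. In form: {"dp": [[tx, ty, tz], ...], "rot": [[ax, ay, az], ...]}. A call has 1 to 5 rows; each row is the pose to reach, as a shift and turn from the pose commanded when the call began, along the tool's axes at that moment; what a row does not reach only later rows make up. A row lasts 1/12 s, in which the tool goes at most 41.7 mm and 7.16 degrees, less where a joint would pass 70% of its speed; a pose out of reach is approached as far as the arm can. A call with a gripper value outside its range is refused whole. "fingers" is the opening, from 0 (shut) to 1 (fully open), set as the call begins (left out, the last holds). The fingers move at their own pace and stop on an object; "grip_force" is the grip in N (left out, the last holds). Time passes only in rows, so rows that repeat a pose let the fingers close. It gives the time, the measured TCP pose, the force, the opening and the grip force at its end, in the units of the state.
- telemetry.sense(): the state, without advancing time (a new reading comes with each control period).
- optics.grab_frame(name): name is "scene" or "side" or "wrist"; returns a dict with "color" (384x512x3 uint8, red, green, blue), "mtx" (3x3 intrinsics, pixels), "D" ([k1, k2, p1, p2, k3] as OpenCV has them; the pictures are not rectified), "R" (3x3) and "t" (3): a world point X has camera coordinates R X + t; the wrist camera has in their place "mount" (4x4, takes a point from camera to tool coordinates, whose origin is the TCP and whose axes are the flange's). Camera axes: x right, y down, z forward; pixel columns grow to the right and rows downward; lengths in mm; the calibration is good to about 2 mm. A picture is of the moment at which its call begins: read the wrist's pose just before it. There is no depth.
- r.sign_off(): hands the job in; it is judged then, once.
The state is a dict: "clock": time; "qpos": joint angles; "qvel": joint speeds; "joint_efforts": joint torques, N m; "eef_pos": TCP position; "tcp_rot": TCP orientation; "contact_force": force on the tool from outside, world axes, zero at the start; "wrist_torque": the same for the moment, N m; "opening": opening from 0.0 (shut) to 1.0 (fully open); "grasp_force": force on a finger pad.
Only numpy, scipy, OpenCV 4.12 (cv2) and the standard library are available. Lean on these libraries where they do the work, as an engineer would, in place of code of your own. Each camera call takes 0.05 s, during which the arm holds its last target. There are 200 camera calls.

### The job

Seat the red end plug in the cardboard tube with a shot of the bench spring driver: draw the cocking knob back until the sear catches and holds it, feeling for the catch and not hauling hard on the rubber buffer behind it, and let go of the knob. Then press the orange release button gently so that the striker fires and drives the plug fully home, flush with the tube's rim. Leave the button and the striker free, and leave the tape rolls and the paper ring beside the driver where they are.

Things in the scene. Friction and masses are not known exactly. Their poses are not given: they have to be found in the camera images.
- driver: Bench spring driver, fixed: grey base plate 92 x 336 x 12 mm with a blue spring housing (60 wide, 100 long, top 80 mm up) at its -y end and a clamped cardboard tube (40 mm diameter, axis 50 mm up, clamp top 74 mm up) at its +y end. Origin: centre of the plate's underside; the striker fires along +y, the knob is drawn along -y, z is up.
- striker: The sliding striker: steel hammer (26 mm diameter, facing the plug), aluminium slide block (66 x 24 x 24 mm, centred 50 mm above the worktop, on two guide bars), black cocking knob on the block, and a rod with a red tail that comes out of the housing's rear when drawn. One piece; it only slides along the driver's y. Its origin is not a useful point: use knob_grip.
- knob_grip (a point): Middle of the black rubber knob, an upright cylinder 20 mm across, 42 mm tall; 113 mm up, 51 mm over the slide block's top, free all round. At rest at y = +26 mm in the driver's frame; drawn, the spring pulls it forward 0.2 N per mm (friction under 1 N). A hidden collar, set differently each time, makes the sear catch after a draw of 28 to 66 mm. Once caught it stays back by itself.
- buffer: Rubber buffer hidden in the housing behind the sear, 24 x 8 x 28 mm; origin at the middle of its front face. The striker's collar meets it 1.5 mm past the catch, wherever the catch is; from then on the pull on the knob rises by a further 5 N per mm. Let forward 1.5 to 5 mm from there, a caught striker rests on the sear and the knob carries no force. More than 12 N on the buffer damages it.
- release_button: Orange round button on the blue housing, 24 mm across, 10 mm thick, one piece with the sear. Sprung up; moves straight down 8 mm to a hard stop, trips the sear after about 5 mm at 2 to 5 N. Never press it with over 30 N. While the knob is drawn, the sear's ramp adds up to 3 N over the last 10 mm, the button dips, then snaps up at the catch. Origin not useful: use button_top.
- button_top (a point): Centre of the top of the release button, 98 mm above the worktop when up, at y = -125 mm in the driver's frame.
- plug (a joint): How far the red end plug (33 mm diameter, rubbing fit, about 2 N) has been driven into the tube, m: 0 to 0.003 at the start, 0.010 when its face is flush with the rim, where it stops.
- tube_rim (a point): Centre of the tube's open rim, at y = +78 mm and 50 mm up in the driver's frame; the plug stands 7 to 10 mm proud of it at the start.
- paper_ring: Loose white paper tape ring lying flat beside the driver, 85 mm across, 19 mm high; origin at the centre of its underside. To be left alone.
- black_tape: Loose roll of black tape lying flat beside the driver, 55 mm across, 19 mm high; origin at the centre of its underside. To be left alone.
- yellow_tape: Loose roll of yellow tape lying flat beside the driver, 92 mm across, 48 mm high; origin at the centre of its underside. To be left alone.

How it is judged (in metres and radians):
On the way:
1. the striker is cocked: the knob at least 24 mm back from rest and held there by the sear alone, let go, the plug not yet driven (y of knob_grip in the frame of driver below 0.002 m and contact force between the fingers and striker below 0.2 N and value of joint plug below 0.005 m), for 0.3 s.
At the end, for the whole second after the job is handed in: The red plug is home, its face within 1.5 mm of flush with the tube's rim; the striker has fired and rests forward (knob within 10 mm of its rest place); the robot touches no part of the driver (value of joint plug above 0.0085 m and y of knob_grip in the frame of driver above 0.016 m and contact force between each of the arm, the fingers and driver below 0.2 N).
It fails at once if the rubber buffer is pressed with more than 12 N (contact force between buffer and anything else above 12 N).
It fails at once if the release button is pressed with more than 30 N (contact force between the fingers and release_button above 30 N).
It fails at once if the paper ring or a tape roll is shifted by more than 20 mm (distance of any of paper_ring, black_tape, yellow_tape from where it was at the start of the episode above 0.02 m).
It also fails if it takes over 64 s, if anything falls off the work surface, if the arm or the gripper's body presses on something with over 40 N, if the wrist force passes 120 N, or if a joint passes its speed limit or range.

## Working session

There is one attempt and no reset: what is moved stays moved. The work goes in short steps, Python scripts to look and compute and a tool call to move; the robot and the scene stay as the last step left them, time stands still between calls to the robot, and variables do not carry over. Pictures are saved under pics/ and viewed, at most 10 in all, crops included, and the job is handed in when it is done.

Besides the shell and the picture viewer there is one more tool, called after "Call:" as name(argument=value, ...), one argument or row to a line, values as JSON. play_rows: Moves the arm, as the interface text tells. Its arguments: {"type":"object","properties":{"dp":{"type":"array"},"rot":{"type":"array"},"fingers":{"type":"number"},"grip_force":{"type":"number"}},"required":["dp","rot"]}

```bash
mkdir -p pics
cat > h.py <<'E'
import numpy as np, cv2
from rig import telemetry, optics, r
from scipy.spatial.transform import Rotation as Ro
def grab(n,fn=None):
    s=telemetry.sense(); f=optics.grab_frame(n)
    if 'mount' in f:
        T=np.eye(4); T[:3,:3]=Ro.from_euler('xyz',s['tcp_rot']).as_matrix(); T[:3,3]=s['eef_pos']
        M=T@np.array(f['mount']); f['R']=M[:3,:3].T; f['t']=-M[:3,:3].T@M[:3,3]
    if fn: cv2.imwrite('pics/'+fn,f['color'][:,:,::-1])
    return f
def ray(f,p):
    R=np.array(f['R']);t=np.array(f['t'])
    u=cv2.undistortPoints(np.array([[p]],float),np.array(f['mtx']),np.array(f['D']))[0,0]
    d=R.T@np.array([u[0],u[1],1]); return -R.T@t, d/np.linalg.norm(d)
def plane(f,p,z):
    c,d=ray(f,p); return c+d*(z-c[2])/d[2]
def tri(a,p,b,q):
    c,d=ray(a,p);e,g=ray(b,q)
    k=np.linalg.lstsq(np.array([d,-g]).T,e-c,rcond=None)[0]
    x,y=c+k[0]*d,e+k[1]*g; return (x+y)/2,np.linalg.norm(x-y)
def proj(f,X):
    return cv2.projectPoints(np.array([X],float),cv2.Rodrigues(np.array(f['R']))[0],np.array(f['t'],float),np.array(f['mtx']),np.array(f['D']))[0][0,0]
E
python3 - <<'E'
from h import *
print(telemetry.sense())
a=[grab(n)['color'][:,:,::-1] for n in('scene','side')]
import cv2
cv2.imwrite('pics/a.png',cv2.resize(np.vstack(a),(0,0),fx=.78,fy=.78))
for n,i in zip('ab',a): cv2.imwrite(f'pics/{n}0.png',i)
E
```

```text
{'clock': 0.0, 'qpos': array([-2.41482084e-03,  3.53650409e-01,  1.63412158e+00, -1.93213955e-05,
        1.15518170e+00, -2.37595853e-03]), 'qvel': array([-0.00027668,  0.00015268,  0.00161731, -0.00123961, -0.00062139,
        0.00038006]), 'joint_efforts': array([-2.03471049e-03, -6.05236173e+01, -3.42063046e+01, -2.62302356e-04,
        9.48130677e-03,  3.61521288e-06]), 'eef_pos': array([ 6.24537413e+02, -1.42022807e-02,  2.30565633e+02]), 'tcp_rot': array([-3.14023158e+00,  1.44320946e-05,  1.57076529e+00]), 'contact_force': array([ 0.29528097, -0.64406914,  0.20635624]), 'wrist_torque': array([ 1.23474700e-02, -4.43513735e-05, -8.57279275e-02]), 'grasp_force': 0.0, 'opening': 0.997721680386868}
```

View pics/a0.png

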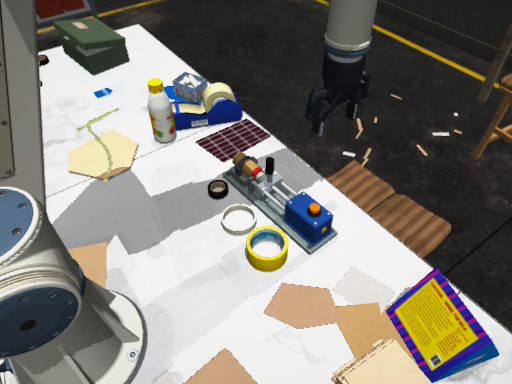

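View pics/b0.png

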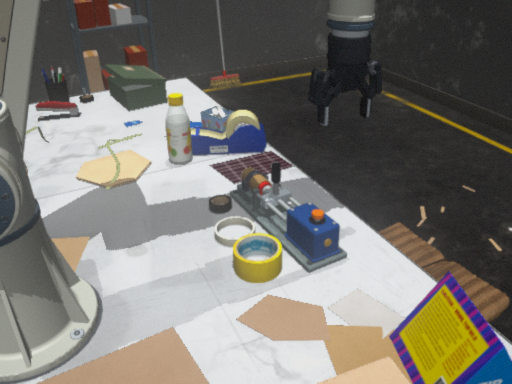

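The driver is in view in both. Scene picture: knob near (270,163), button (314,209), plug (258,176). Side picture: knob near (276,172), button (317,215), plug (264,187).

Run:
```python
from h import *
a,b=grab('scene'),grab('side')
def cen(f,box,kind):
    x0,y0,x1,y1=box; c=f['color'][y0:y1,x0:x1]; h=cv2.cvtColor(c,cv2.COLOR_RGB2HSV)
    m={'o':(h[...,0]>7)&(h[...,0]<22)&(h[...,1]>180)&(h[...,2]>120),'k':h[...,2]<45,'r':((h[...,0]<6)|(h[...,0]>174))&(h[...,1]>150)}[kind].astype(np.uint8)
    n,l,s,ce=cv2.connectedComponentsWithStats(m); i=1+np.argmax(s[1:,4]); print(kind,s[i],ce[i]+[x0,y0]); return ce[i]+[x0,y0]
P={}
for k,A,B in(('o',(300,195,330,222),(303,203,332,225)),('k',(260,152,280,182),(268,158,286,186)),('r',(245,160,275,190),(250,172,280,202))):
    P[k]=tri(a,cen(a,A,k),b,cen(b,B,k)); print(k,P[k])
d=P['k'][0]-P['o'][0]; print('dir',d,np.hypot(*d[:2]),'yaw of driver',np.degrees(np.arctan2(-d[0],d[1])))
```

```text
o [ 9  8 11 10 80] [314.325  207.7875]
o [ 9  7 11  8 66] [317.33333333 213.15151515]
o (array([532.49111155, -62.88249947,  99.90346985]), np.float64(0.08052475705273425))
k [  5   5   9  18 121] [269.05785124 165.59504132]
k [ 5  6  7 18 55] [276.25454545 170.96363636]
k (array([523.32530857,  86.69020489, 120.20873297]), np.float64(3.1904745141717084))
r [ 6  8 11 12 56] [255.5        172.28571429]
r [ 9  9 10  9 43] [262.90697674 184.23255814]
r (array([513.45248899, 129.78089016,  70.22085142]), np.float64(1.683105760723531))
dir [ -9.16580298 149.57270436  20.30526312] 149.85328102295367 yaw of driver 3.506695545379751
```

Call:
play_rows(
  dp=[
    [0.1,-0.5,-0.2],
    [0.3,-1.0,-0.5],
    [0.4,-1.7,-0.75],
    [0.5,-2.45,-0.75],
    [0.5,-2.45,-0.75],
  ],
  rot=[
    [0,0,0],
    [0,0,0],
    [0,0,0],
    [0,0,0],
    [0,0,0],
  ],
  fingers=0,
)

```text
clock: 0.62
eef_pos: [522.3, 20.5, 261.3]
tcp_rot: [-3.139, -0.0, 1.571]
contact_force: [0.4, 0.4, 0.1]
opening: 0.299
grasp_force: 0.0
```

Run:
```python
from h import *
f=grab('wrist','w1.png'); print(telemetry.sense()['eef_pos'],telemetry.sense()['tcp_rot'])
for X in [(532.5,-62.9,98),(523.3,86.7,113),(520,130,50)]: print(proj(f,X))
```

```text
[524.87950346  20.24896756 261.53082631] [-3.14095659e+00 -2.07569090e-05  1.57130761e+00]
[266.86102518 244.31202501]
[258.82070827 106.8668829 ]
[255.80533614  63.85605184]
```

View pics/w1.png

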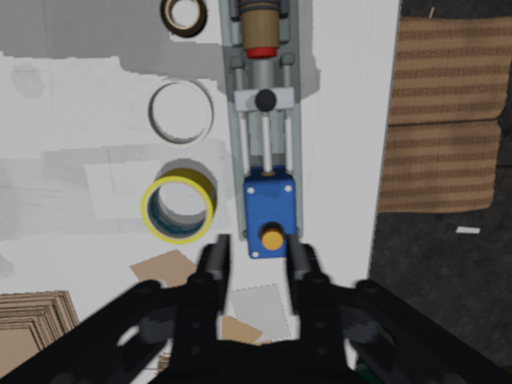

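The wrist picture shows the driver from above: knob top at (265,100), button (272,238), plug (262,51), with tape rolls well to the left.

Run:
```python
from h import *
f=grab('wrist'); h=cv2.cvtColor(f['color'],cv2.COLOR_RGB2HSV)
def cen(m,x0,y0,x1,y1):
    k=np.zeros(m.shape,np.uint8);k[y0:y1,x0:x1]=m[y0:y1,x0:x1]
    n,l,s,ce=cv2.connectedComponentsWithStats(k); i=1+np.argmax(s[1:,4]); print(s[i],ce[i]); return ce[i]
b=plane(f,cen((h[...,0]>7)&(h[...,0]<25)&(h[...,1]>180),255,220,290,255),98)
k=plane(f,cen(h[...,2]<50,250,85,282,115),134)
p=plane(f,cen(((h[...,0]<6)|(h[...,0]>174))&(h[...,1]>150),240,40,285,62),58)
print(b,k,p)
for q in(k,p):
    d=q-b; print(np.hypot(*d[:2]),np.degrees(np.arctan2(-d[0],d[1])))
```

```text
[260 228  18   8  55] [268.76363636 230.49090909]
[252  90  20  21 335] [261.71641791  99.9880597 ]
[243  47  31  11 289] [258.12802768  51.91349481]
[537.39629548 -46.23942936  98.        ] [528.60622412  92.9797894  134.        ] [525.55659831 140.93456667  58.        ]
139.49643803845734 3.612765206685001
187.5480824186142 3.6194241818498316
```

Call:
play_rows(
  dp=[
    [0.7,0,0],
    [1.4,0,0],
    [2.1,-0.03,0],
    [2.65,-0.07,0],
    [2.65,-0.07,0],
  ],
  rot=[
    [0,0,-0.2],
    [0,0,-0.4],
    [0,0,-0.6],
    [0,0,-0.6],
    [0,0,-0.6],
  ],
  fingers=0,
)

```text
clock: 1.13
eef_pos: [525.3, 129.3, 261.0]
tcp_rot: [3.141, -0.001, 1.636]
contact_force: [-0.6, -0.1, 0.1]
opening: 0.002
grasp_force: 0.0
```

Call:
play_rows(
  dp=[
    [0,0,0.8],
    [0,0,1.6],
    [0,0,2.2],
    [0,0,2.7],
    [0,0,2.8],
  ],
  rot=[
    [0,0,0],
    [0,0,0],
    [0,0,0],
    [0,0,0],
    [0,0,0],
  ],
)

```text
clock: 1.55
eef_pos: [523.0, 125.1, 145.6]
tcp_rot: [-3.136, 0.001, 1.633]
contact_force: [-0.8, -0.1, -1.1]
opening: -0.001
grasp_force: 0.0
```

Run:
```python
from h import *
a=grab('scene')['color'][130:260,200:350,::-1];b=grab('side')['color'][130:260,200:350,::-1];w=grab('wrist','w2.png')
cv2.imwrite('pics/c.png',cv2.resize(np.hstack([a,b]),(0,0),fx=2.6,fy=2.6)); s=telemetry.sense();print(s['eef_pos'],s['tcp_rot'],s['contact_force'])
```

```text
[525.06953059 125.76866002 149.54767951] [3.14154005e+00 1.03828424e-04 1.63326795e+00] [ 0.36918591 -0.50631405  1.1282719 ]
```

View pics/c.png

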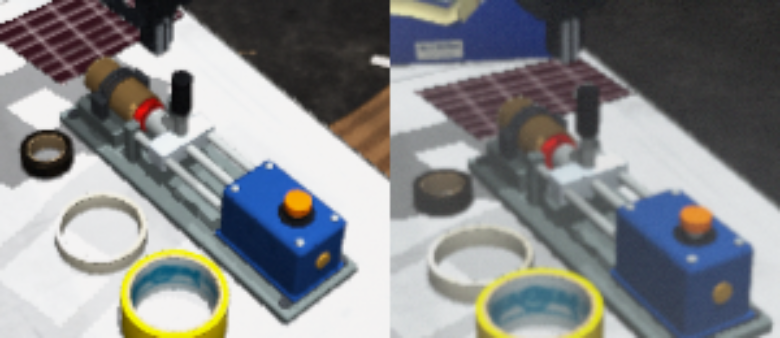

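View pics/w2.png

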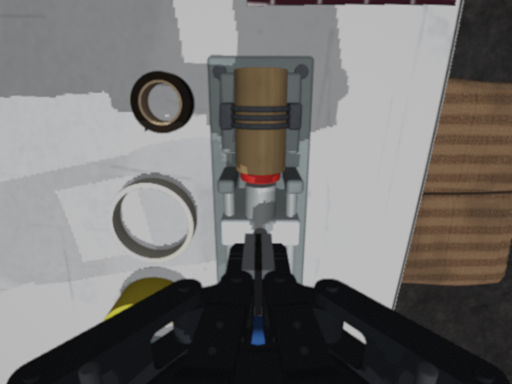

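The crops show the shut fingers behind (+y of) the knob and clear of it. The wrist picture shows the fingertips (258,240) centred on the driver's axis, with the tube at x≈260.

Call:
play_rows(
  dp=[
    [0,0,0.4],
    [0,0,0.8],
    [0,0,1.12],
    [0,0,1.12],
    [0,0,1.12],
  ],
  rot=[
    [0,0,0],
    [0,0,0],
    [0,0,0],
    [0,0,0],
    [0,0,0],
  ],
)

```text
clock: 2.12
eef_pos: [525.0, 126.0, 105.5]
tcp_rot: [3.141, -0.0, 1.634]
contact_force: [-0.0, 0.3, 0.4]
opening: 0.001
grasp_force: 0.0
```

Call:
play_rows(
  dp=[
    [-0.05,0,0],
    [-0.1,0,0],
    [-0.15,0,0],
    [-0.2,0,0],
    [-0.2,0,0],
  ],
  rot=[
    [0,0,0],
    [0,0,0],
    [0,0,0],
    [0,0,0],
    [0,0,0],
  ],
)

```text
clock: 2.53
eef_pos: [525.0, 117.6, 104.9]
tcp_rot: [3.141, 0.0, 1.633]
contact_force: [1.1, -0.2, 1.1]
opening: -0.0
grasp_force: 0.0
```

Call:
play_rows(
  dp=[
    [-0.05,0,0],
    [-0.1,0,0],
    [-0.1,0,0],
    [-0.1,0,0],
    [-0.1,0,0],
  ],
  rot=[
    [0,0,0],
    [0,0,0],
    [0,0,0],
    [0,0,0],
    [0,0,0],
  ],
)

```text
clock: 2.95
eef_pos: [524.9, 114.0, 104.4]
tcp_rot: [-3.141, -0.0, 1.634]
contact_force: [-0.4, 0.3, 0.3]
opening: 0.0
grasp_force: 0.0
```

Call:
play_rows(
  dp=[
    [-0.05,0,0],
    [-0.1,0,0],
    [-0.1,0,0],
    [-0.1,0,0],
    [-0.1,0,0],
  ],
  rot=[
    [0,0,0],
    [0,0,0],
    [0,0,0],
    [0,0,0],
    [0,0,0],
  ],
)

```text
clock: 3.37
eef_pos: [525.2, 110.0, 104.5]
tcp_rot: [3.142, -0.0, 1.634]
contact_force: [0.6, 0.3, -0.8]
opening: 0.001
grasp_force: 0.3
```

Call:
play_rows(
  dp=[
    [-0.05,0,0],
    [-0.1,0,0],
    [-0.1,0,0],
    [-0.1,0,0],
    [-0.1,0,0],
  ],
  rot=[
    [0,0,0],
    [0,0,0],
    [0,0,0],
    [0,0,0],
    [0,0,0],
  ],
)

```text
clock: 3.78
eef_pos: [525.4, 106.0, 104.5]
tcp_rot: [-3.142, -0.0, 1.633]
contact_force: [0.6, 0.9, -0.6]
opening: 0.001
grasp_force: 0.7
```

Call:
play_rows(
  dp=[
    [-0.05,0,0],
    [-0.1,0,0],
    [-0.1,0,0],
    [-0.1,0,0],
    [-0.1,0,0],
  ],
  rot=[
    [0,0,0],
    [0,0,0],
    [0,0,0],
    [0,0,0],
    [0,0,0],
  ],
)

```text
clock: 4.2
eef_pos: [525.7, 102.0, 104.5]
tcp_rot: [-3.142, -0.0, 1.634]
contact_force: [0.2, 1.4, -0.6]
opening: -0.0
grasp_force: 1.1
```

Call:
play_rows(
  dp=[
    [-0.05,0,0],
    [-0.1,0,0],
    [-0.1,0,0],
    [-0.1,0,0],
    [-0.1,0,0],
  ],
  rot=[
    [0,0,0],
    [0,0,0],
    [0,0,0],
    [0,0,0],
    [0,0,0],
  ],
)

```text
clock: 4.62
eef_pos: [525.9, 98.0, 104.5]
tcp_rot: [-3.142, -0.0, 1.633]
contact_force: [0.8, 3.4, -0.3]
opening: 0.002
grasp_force: 1.4
```

Call:
play_rows(
  dp=[
    [-0.05,0,0],
    [-0.1,0,0],
    [-0.1,0,0],
    [-0.1,0,0],
    [-0.1,0,0],
  ],
  rot=[
    [0,0,0],
    [0,0,0],
    [0,0,0],
    [0,0,0],
    [0,0,0],
  ],
)

```text
clock: 5.03
eef_pos: [526.2, 94.1, 104.5]
tcp_rot: [3.142, -0.0, 1.634]
contact_force: [-1.0, 4.0, -0.7]
opening: -0.001
grasp_force: 1.8
```

Call:
play_rows(
  dp=[
    [-0.05,0,0],
    [-0.1,0,0],
    [-0.1,0,0],
    [-0.1,0,0],
    [-0.1,0,0],
  ],
  rot=[
    [0,0,0],
    [0,0,0],
    [0,0,0],
    [0,0,0],
    [0,0,0],
  ],
)

```text
clock: 5.45
eef_pos: [526.5, 90.0, 104.5]
tcp_rot: [-3.142, -0.0, 1.634]
contact_force: [-0.2, 4.9, -1.3]
opening: 0.002
grasp_force: 2.2
```

Run:
```python
from h import *
a=grab('scene')['color'][130:260,200:350,::-1];b=grab('side')['color'][130:260,200:350,::-1]
cv2.imwrite('pics/d.png',cv2.resize(np.hstack([a,b]),(0,0),fx=2.6,fy=2.6)); s=telemetry.sense();print(s['eef_pos'],s['contact_force'],s['grasp_force'])
```

```text
[526.43274207  90.09189135 104.46354438] [-0.81526057  4.54103774 -0.73809872] 2.242082431912422
```

View pics/d.png

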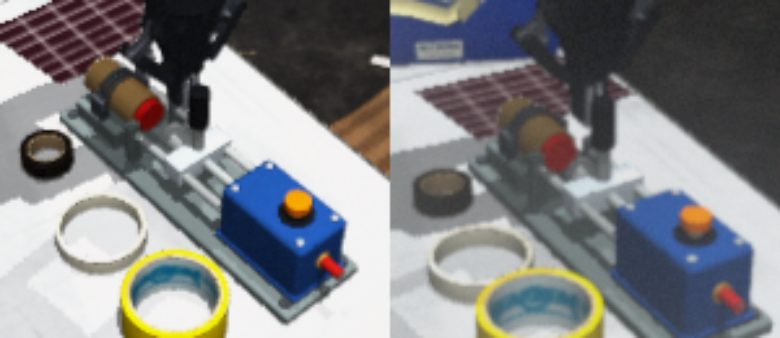

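The picture shows the knob being drawn by the fingers, red tail emerging and button still up. The force is a clean 0.2 N/mm, with no ramp yet.

Call:
play_rows(
  dp=[
    [-0.03,0,0],
    [-0.05,0,0],
    [-0.05,0,0],
    [-0.05,0,0],
  ],
  rot=[
    [0,0,0],
    [0,0,0],
    [0,0,0],
    [0,0,0],
  ],
)

```text
clock: 5.88
eef_pos: [526.6, 88.1, 104.5]
tcp_rot: [-3.142, -0.0, 1.634]
contact_force: [-0.2, 5.4, -1.1]
opening: 0.002
grasp_force: 2.4
```

Call:
play_rows(
  dp=[
    [-0.03,0,0],
    [-0.05,0,0],
    [-0.05,0,0],
    [-0.05,0,0],
  ],
  rot=[
    [0,0,0],
    [0,0,0],
    [0,0,0],
    [0,0,0],
  ],
)

```text
clock: 6.22
eef_pos: [526.7, 86.2, 104.5]
tcp_rot: [3.142, -0.0, 1.634]
contact_force: [-1.0, 4.8, -1.7]
opening: 0.004
grasp_force: 2.7
```

Call:
play_rows(
  dp=[
    [-0.03,0,0],
    [-0.05,0,0],
    [-0.05,0,0],
    [-0.05,0,0],
  ],
  rot=[
    [0,0,0],
    [0,0,0],
    [0,0,0],
    [0,0,0],
  ],
)

```text
clock: 6.55
eef_pos: [526.8, 84.5, 104.5]
tcp_rot: [3.142, -0.001, 1.633]
contact_force: [-0.4, 6.6, -0.3]
opening: 0.004
grasp_force: 3.5
```

Call:
play_rows(
  dp=[
    [-0.03,0,0],
    [-0.03,0,0],
    [-0.03,0,0],
  ],
  rot=[
    [0,0,0],
    [0,0,0],
    [0,0,0],
  ],
)

```text
clock: 6.8
eef_pos: [526.9, 83.3, 104.5]
tcp_rot: [-3.142, -0.001, 1.633]
contact_force: [-0.6, 7.2, -0.8]
opening: 0.001
grasp_force: 3.6
```

Call:
play_rows(
  dp=[
    [-0.03,0,0],
    [-0.03,0,0],
    [-0.03,0,0],
  ],
  rot=[
    [0,0,0],
    [0,0,0],
    [0,0,0],
  ],
)

```text
clock: 7.05
eef_pos: [526.9, 82.2, 104.5]
tcp_rot: [-3.142, -0.001, 1.633]
contact_force: [-1.2, 7.1, -1.0]
opening: -0.004
grasp_force: 3.8
```

Call:
play_rows(
  dp=[
    [-0.03,0,0],
    [-0.03,0,0],
    [-0.03,0,0],
  ],
  rot=[
    [0,0,0],
    [0,0,0],
    [0,0,0],
  ],
)

```text
clock: 7.3
eef_pos: [527.0, 81.0, 104.5]
tcp_rot: [-3.142, -0.001, 1.633]
contact_force: [0.2, 7.1, -0.7]
opening: 0.004
grasp_force: 4.0
```

Call:
play_rows(
  dp=[
    [-0.03,0,0],
    [-0.03,0,0],
    [-0.03,0,0],
  ],
  rot=[
    [0,0,0],
    [0,0,0],
    [0,0,0],
  ],
)

```text
clock: 7.55
eef_pos: [527.1, 79.9, 104.5]
tcp_rot: [-3.142, -0.001, 1.633]
contact_force: [-0.8, 8.2, -0.0]
opening: 0.002
grasp_force: 4.1
```

Call:
play_rows(
  dp=[
    [-0.03,0,0],
    [-0.03,0,0],
    [-0.03,0,0],
  ],
  rot=[
    [0,0,0],
    [0,0,0],
    [0,0,0],
  ],
)

```text
clock: 7.8
eef_pos: [527.2, 78.7, 104.5]
tcp_rot: [-3.142, -0.001, 1.633]
contact_force: [-1.0, 9.0, -0.5]
opening: -0.001
grasp_force: 4.4
```

Call:
play_rows(
  dp=[
    [-0.03,0,0],
    [-0.03,0,0],
    [-0.03,0,0],
  ],
  rot=[
    [0,0,0],
    [0,0,0],
    [0,0,0],
  ],
)

```text
clock: 8.05
eef_pos: [527.2, 77.6, 104.5]
tcp_rot: [-3.142, -0.001, 1.633]
contact_force: [-1.1, 9.3, -0.9]
opening: -0.003
grasp_force: 4.6
```

Call:
play_rows(
  dp=[
    [-0.03,0,0],
    [-0.03,0,0],
    [-0.03,0,0],
  ],
  rot=[
    [0,0,0],
    [0,0,0],
    [0,0,0],
  ],
)

```text
clock: 8.3
eef_pos: [527.3, 76.3, 104.5]
tcp_rot: [-3.142, -0.001, 1.633]
contact_force: [-0.4, 8.7, -0.9]
opening: 0.003
grasp_force: 4.1
```

The force dropped. I'll ease forward to see whether the sear holds.

Call:
play_rows(
  dp=[
    [0.03,0,0],
    [0.06,0,0],
    [0.09,0,0],
    [0.09,0,0],
  ],
  rot=[
    [0,0,0],
    [0,0,0],
    [0,0,0],
    [0,0,0],
  ],
)

```text
clock: 8.63
eef_pos: [527.1, 79.8, 104.5]
tcp_rot: [-3.142, -0.001, 1.633]
contact_force: [-0.8, 7.0, -1.6]
opening: 0.002
grasp_force: 3.9
```

Run:
```python
from h import *
a=grab('scene')['color'][130:260,200:350,::-1];b=grab('side')['color'][130:260,200:350,::-1]
cv2.imwrite('pics/e.png',cv2.resize(np.hstack([a,b]),(0,0),fx=2.6,fy=2.6)); s=telemetry.sense();print(s['eef_pos'],s['contact_force'],s['grasp_force'])
```

```text
[527.0870097   79.85443453 104.51441721] [-0.29672148  7.69560522 -0.22912121] 3.915869677439332
```

Not caught: the force persists. Drawing on.

Call:
play_rows(
  dp=[
    [-0.03,0,0],
    [-0.06,0,0],
    [-0.09,0,0],
    [-0.09,0,0],
  ],
  rot=[
    [0,0,0],
    [0,0,0],
    [0,0,0],
    [0,0,0],
  ],
)

```text
clock: 9.07
eef_pos: [527.3, 76.2, 104.5]
tcp_rot: [-3.142, -0.001, 1.633]
contact_force: [-1.0, 7.3, -0.8]
opening: -0.001
grasp_force: 4.1
```

Call:
play_rows(
  dp=[
    [-0.02,0,0],
    [-0.02,0,0],
    [-0.02,0,0],
  ],
  rot=[
    [0,0,0],
    [0,0,0],
    [0,0,0],
  ],
)

```text
clock: 9.32
eef_pos: [527.4, 75.5, 104.5]
tcp_rot: [-3.142, -0.001, 1.633]
contact_force: [0.4, 8.1, 0.2]
opening: 0.002
grasp_force: 4.1
```

Call:
play_rows(
  dp=[
    [-0.02,0,0],
    [-0.02,0,0],
    [-0.02,0,0],
  ],
  rot=[
    [0,0,0],
    [0,0,0],
    [0,0,0],
  ],
)

```text
clock: 9.57
eef_pos: [527.4, 74.7, 104.5]
tcp_rot: [3.142, -0.001, 1.633]
contact_force: [-1.1, 9.3, -0.6]
opening: -0.0
grasp_force: 4.2
```

The rest on the sear can be up to 5 mm forward of the buffer contact, so I eased too little. I'll ease further this time.

Call:
play_rows(
  dp=[
    [0.05,0,0],
    [0.1,0,0],
    [0.13,0,0],
    [0.15,0,0],
    [0.15,0,0],
  ],
  rot=[
    [0,0,0],
    [0,0,0],
    [0,0,0],
    [0,0,0],
    [0,0,0],
  ],
)

```text
clock: 9.98
eef_pos: [527.0, 80.6, 104.5]
tcp_rot: [-3.142, -0.001, 1.634]
contact_force: [-0.8, 7.1, -1.6]
opening: -0.003
grasp_force: 3.7
```

Call:
play_rows(
  dp=[
    [0.03,0,0],
    [0.05,0,0],
    [0.05,0,0],
    [0.05,0,0],
  ],
  rot=[
    [0,0,0],
    [0,0,0],
    [0,0,0],
    [0,0,0],
  ],
)

```text
clock: 10.32
eef_pos: [526.9, 82.5, 104.5]
tcp_rot: [-3.142, -0.001, 1.634]
contact_force: [-1.0, 7.5, -1.5]
opening: -0.005
grasp_force: 3.5
```

```bash
cat > but.py <<'E'
from h import *
def m(im,f):
    im=im.copy(); h=cv2.cvtColor(im,cv2.COLOR_BGR2HSV); H=h.shape[0]
    k=((h[...,0]>7)&(h[...,0]<22)&(h[...,1]>180)&(h[...,2]>120)).astype(np.uint8)
    n,l,s,c=cv2.connectedComponentsWithStats(k); i=1+np.argmax(s[1:,4]*(s[1:,1]<(s[1:,1].min()+999))); return np.r_[c[i]/f,s[i,4]/f/f].round(2)
if __name__=='__main__':
    a=grab('scene')['color'][130:260,200:350,::-1];b=grab('side')['color'][130:260,200:350,::-1]
    cv2.imwrite('pics/f.png',cv2.resize(np.hstack([a,b]),(0,0),fx=2.6,fy=2.6))
    for n in 'cdef':
        im=cv2.imread(f'pics/{n}.png'); print(n,m(im[:,:390],2.6),m(im[:,390:],2.6))
    s=telemetry.sense();print(s['eef_pos'],s['contact_force'],s['grasp_force'])
E
python3 but.py
```

```text
c [114.52  78.12  75.44] [117.53  83.17  49.56]
d [114.51  78.12  75.3 ] [117.52  83.17  50.  ]
e [114.34  79.09  76.33] [117.56  84.88  53.25]
f [114.41  78.68  75.44] [117.57  84.18  52.66]
[526.88725537  82.50247227 104.48515178] [-0.91085919  6.98048142  0.01244782] 3.538426829036325
```

Call:
play_rows(
  dp=[
    [-0.05,0,0],
    [-0.1,0,0],
    [-0.15,0,0],
    [-0.17,0,0],
    [-0.17,0,0],
  ],
  rot=[
    [0,0,0],
    [0,0,0],
    [0,0,0],
    [0,0,0],
    [0,0,0],
  ],
)

```text
clock: 10.83
eef_pos: [527.4, 75.8, 104.5]
tcp_rot: [3.142, -0.001, 1.633]
contact_force: [-0.5, 7.6, -0.2]
opening: -0.001
grasp_force: 3.9
```

```bash
python3 but.py
```

```text
c [114.52  78.12  75.44] [117.53  83.17  49.56]
d [114.51  78.12  75.3 ] [117.52  83.17  50.  ]
e [114.34  79.09  76.33] [117.56  84.88  53.25]
f [114.31  79.58  76.92] [117.63  85.48  54.88]
[527.33969978  75.79875898 104.48367426] [-0.72489666  8.08379562 -0.46384204] 3.813230451196432
```

Call:
play_rows(
  dp=[
    [-0.02,0,0],
    [-0.03,0,0],
    [-0.03,0,0],
    [-0.03,0,0],
  ],
  rot=[
    [0,0,0],
    [0,0,0],
    [0,0,0],
    [0,0,0],
  ],
)

```text
clock: 11.27
eef_pos: [527.4, 74.7, 104.5]
tcp_rot: [-3.142, -0.001, 1.633]
contact_force: [-0.8, 8.6, -0.7]
opening: -0.002
grasp_force: 4.2
```

```bash
python3 but.py
```

```text
c [114.52  78.12  75.44] [117.53  83.17  49.56]
d [114.51  78.12  75.3 ] [117.52  83.17  50.  ]
e [114.34  79.09  76.33] [117.56  84.88  53.25]
f [114.32  79.57  77.07] [117.65  85.53  55.18]
[527.40566188  74.74677443 104.50670748] [-1.01520094  8.0233086  -0.26225453] 4.224837413057685
```

The button is still dipped, so it isn't caught yet. The button's height gives a clear signal, so I'll keep using it.

Call:
play_rows(
  dp=[
    [-0.02,0,0],
    [-0.03,0,0],
    [-0.03,0,0],
    [-0.03,0,0],
  ],
  rot=[
    [0,0,0],
    [0,0,0],
    [0,0,0],
    [0,0,0],
  ],
)

```text
clock: 11.7
eef_pos: [527.5, 73.6, 104.5]
tcp_rot: [3.142, -0.001, 1.633]
contact_force: [-0.7, 8.2, 0.2]
opening: 0.0
grasp_force: 4.4
```

```bash
python3 but.py | tail -2
```

```text
f [114.32  79.57  77.07] [117.58  85.49  55.47]
[527.46195191  73.57550351 104.50008281] [-1.21271236  8.60554676 -0.13741925] 4.37862410210073
```

Call:
play_rows(
  dp=[
    [-0.02,0,0],
    [-0.03,0,0],
    [-0.03,0,0],
    [-0.03,0,0],
  ],
  rot=[
    [0,0,0],
    [0,0,0],
    [0,0,0],
    [0,0,0],
  ],
)

```text
clock: 12.13
eef_pos: [527.6, 72.4, 104.5]
tcp_rot: [-3.142, -0.001, 1.633]
contact_force: [-0.6, 9.2, -0.1]
opening: 0.001
grasp_force: 4.5
```

```bash
python3 but.py | tail -2
```

```text
f [114.32  79.58  76.78] [117.62  85.47  55.03]
[527.54753836  72.4242199  104.49790506] [-1.05327402  9.3861872  -0.55042962] 4.501774851232767
```

Call:
play_rows(
  dp=[
    [-0.02,0,0],
    [-0.03,0,0],
    [-0.03,0,0],
    [-0.03,0,0],
  ],
  rot=[
    [0,0,0],
    [0,0,0],
    [0,0,0],
    [0,0,0],
  ],
)

```text
clock: 12.57
eef_pos: [527.6, 71.2, 104.5]
tcp_rot: [-3.142, -0.001, 1.633]
contact_force: [-1.4, 9.3, -0.3]
opening: -0.0
grasp_force: 4.6
```

```bash
python3 but.py | tail -2
```

```text
f [114.32  79.57  76.92] [117.59  85.47  55.03]
[527.62159549  71.26892773 104.50853883] [-1.79918696  9.65098791 -0.88469721] 4.619895284995437
```

Call:
play_rows(
  dp=[
    [-0.02,0,0],
    [-0.03,0,0],
    [-0.03,0,0],
    [-0.03,0,0],
  ],
  rot=[
    [0,0,0],
    [0,0,0],
    [0,0,0],
    [0,0,0],
  ],
)

```text
clock: 13.0
eef_pos: [527.7, 70.1, 104.5]
tcp_rot: [3.142, -0.001, 1.633]
contact_force: [-0.7, 10.1, -1.1]
opening: -0.002
grasp_force: 4.7
```

```bash
python3 but.py | tail -2
```

```text
f [114.32  79.57  77.07] [117.62  85.45  55.03]
[527.66779367  70.07185841 104.49524276] [-0.4997626   9.1999395  -0.65050149] 4.736766661517322
```

Call:
play_rows(
  dp=[
    [-0.02,0,0],
    [-0.03,0,0],
    [-0.03,0,0],
    [-0.03,0,0],
  ],
  rot=[
    [0,0,0],
    [0,0,0],
    [0,0,0],
    [0,0,0],
  ],
)

```text
clock: 13.43
eef_pos: [527.8, 68.9, 104.5]
tcp_rot: [-3.142, -0.001, 1.633]
contact_force: [-2.0, 9.9, 0.1]
opening: -0.003
grasp_force: 4.9
```

```bash
python3 but.py | tail -2
```

```text
f [114.32  79.57  76.92] [117.6   85.45  54.14]
[527.76593779  68.92449177 104.51850108] [-1.32527487  9.69676967 -0.89185532] 4.8530385084450245
```

Call:
play_rows(
  dp=[
    [-0.02,0,0],
    [-0.03,0,0],
    [-0.03,0,0],
    [-0.03,0,0],
  ],
  rot=[
    [0,0,0],
    [0,0,0],
    [0,0,0],
    [0,0,0],
  ],
)

```text
clock: 13.87
eef_pos: [527.8, 67.7, 104.5]
tcp_rot: [-3.142, -0.001, 1.633]
contact_force: [-1.4, 10.4, 0.0]
opening: 0.0
grasp_force: 5.0
```

```bash
python3 but.py | tail -2
```

```text
f [114.33  79.58  76.92] [117.57  85.51  55.03]
[527.83867257  67.74918404 104.49811725] [-1.54664814  9.91486931 -1.8248178 ] 4.966423446312547
```

View pics/f.png

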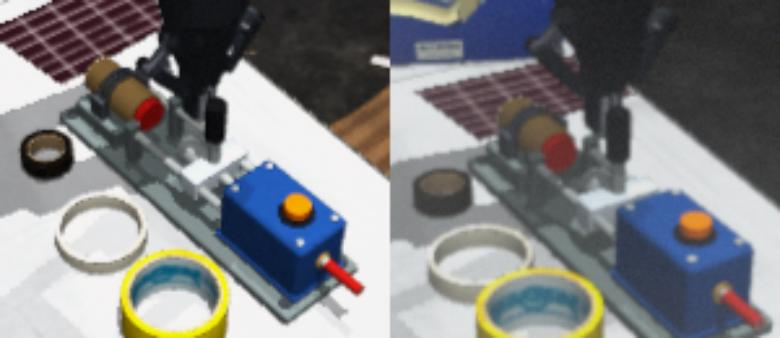

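The picture shows the knob still hooked, the tail well out and the button slightly dipped. 2.4 mm per look keeps the buffer under about 5 N.

Call:
play_rows(
  dp=[
    [-0.02,0,0],
    [-0.03,0,0],
    [-0.045,0,0],
    [-0.06,0,0],
    [-0.06,0,0],
  ],
  rot=[
    [0,0,0],
    [0,0,0],
    [0,0,0],
    [0,0,0],
    [0,0,0],
  ],
)

```text
clock: 14.38
eef_pos: [528.0, 65.4, 104.5]
tcp_rot: [-3.142, -0.001, 1.633]
contact_force: [-0.8, 9.8, -0.3]
opening: -0.002
grasp_force: 5.2
```

```bash
python3 but.py | tail -2
```

```text
f [114.32  79.57  77.07] [117.6   85.49  54.73]
[527.98357522  65.41708121 104.52745237] [-0.57124958 10.20433931 -0.50281698] 5.148471621796489
```

Call:
play_rows(
  dp=[
    [-0.02,0,0],
    [-0.03,0,0],
    [-0.045,0,0],
    [-0.06,0,0],
    [-0.06,0,0],
  ],
  rot=[
    [0,0,0],
    [0,0,0],
    [0,0,0],
    [0,0,0],
    [0,0,0],
  ],
)

```text
clock: 14.9
eef_pos: [528.1, 63.0, 104.5]
tcp_rot: [-3.142, -0.001, 1.633]
contact_force: [-0.8, 10.5, -0.9]
opening: 0.001
grasp_force: 5.0
```

```bash
python3 but.py | tail -2
```

```text
f [114.51  78.12  75.3 ] [117.58  83.29  52.37]
[528.15562321  62.99098595 104.52789747] [-1.46904279  9.28883916 -0.50278827] 4.9725995399057865
```

The button has snapped up, so it's caught. Easing forward.

Call:
play_rows(
  dp=[
    [0.03,0,0],
    [0.06,0,0],
    [0.09,0,0],
    [0.12,0,0],
    [0.15,0,0],
  ],
  rot=[
    [0,0,0],
    [0,0,0],
    [0,0,0],
    [0,0,0],
    [0,0,0],
  ],
)

```text
clock: 15.42
eef_pos: [527.9, 67.8, 104.5]
tcp_rot: [3.142, 0.0, 1.634]
contact_force: [-0.4, 0.1, 0.1]
opening: 0.005
grasp_force: 0.0
```

Call:
play_rows(
  dp=[
    [0.05,0,0],
    [0.1,0,0],
    [0.1,0,0],
    [0.1,0,0],
    [0.1,0,0],
  ],
  rot=[
    [0,0,0],
    [0,0,0],
    [0,0,0],
    [0,0,0],
    [0,0,0],
  ],
)

```text
clock: 15.83
eef_pos: [527.6, 72.1, 104.5]
tcp_rot: [-3.142, 0.0, 1.634]
contact_force: [1.1, -0.2, -0.0]
opening: 0.0
grasp_force: 0.0
```

```bash
python3 but.py | tail -2
```

```text
f [114.54  78.15  75.44] [117.58  83.29  51.92]
[527.60722554  72.07869398 104.50468448] [-0.09933537  0.13591178  0.19048695] 0.0
```

Call:
play_rows(
  dp=[
    [0.15,0,0],
    [0.2,0,-0.5],
    [0.2,0,-1.2],
    [0.2,0,-1.9],
    [0.2,0,-1.9],
  ],
  rot=[
    [0,0,0],
    [0,0,0],
    [0,0,0],
    [0,0,0],
    [0,0,0],
  ],
)

```text
clock: 16.35
eef_pos: [530.0, 81.0, 185.4]
tcp_rot: [3.134, -0.001, 1.634]
contact_force: [0.8, 0.3, 1.2]
opening: -0.005
grasp_force: 0.0
```

Call:
play_rows(
  dp=[
    [-0.8,0,0],
    [-1.6,0,0],
    [-2.4,-0.04,0],
    [-3.2,-0.04,0],
    [-3.53,-0.04,0],
  ],
  rot=[
    [0,0,0],
    [0,0,0],
    [0,0,0],
    [0,0,0],
    [0,0,0],
  ],
)

```text
clock: 16.77
eef_pos: [534.4, -63.6, 180.4]
tcp_rot: [3.141, 0.001, 1.632]
contact_force: [0.2, 0.8, 0.4]
opening: -0.003
grasp_force: 0.0
```

Call:
play_rows(
  dp=[
    [0,0,0.5],
    [0,0,1.0],
    [0,0,1.5],
    [0,0,1.7],
    [0,0,1.7],
  ],
  rot=[
    [0,0,0],
    [0,0,0],
    [0,0,0],
    [0,0,0],
    [0,0,0],
  ],
)

```text
clock: 17.18
eef_pos: [532.9, -60.3, 110.5]
tcp_rot: [-3.138, -0.001, 1.634]
contact_force: [-0.5, 0.6, -0.1]
opening: 0.0
grasp_force: 0.0
```

```bash
python3 but.py|tail -1
python3 - <<'E'
from h import *
f=grab('wrist')['color'][:,:,::-1]; g=cv2.imread('pics/f.png')
cv2.imwrite('pics/g.png',np.vstack([g[:,:780],cv2.resize(f[150:300,156:356],(0,0),fx=1.7,fy=1.7,dst=None) if 0 else cv2.copyMakeBorder(cv2.resize(f[150:384,100:412],(0,0),fx=1.0,fy=1.0),0,0,0,780-312,cv2.BORDER_CONSTANT)]))
E
```

```text
[534.59719727 -60.5698466  112.7700131 ] [ 0.27635973 -0.15174113  1.08262864] 0.0
```

View pics/g.png

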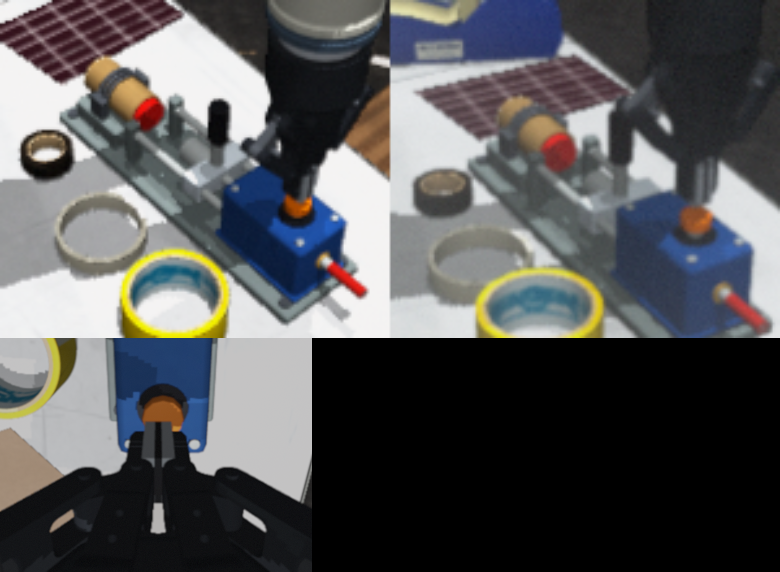

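The striker stays cocked (knob back, tail out). The shut fingertips are over the button: wrist crop has the button at (165,412) and the tips at (157,430). Pressing gently.

Call:
play_rows(
  dp=[
    [0,0,0.1],
    [0,0,0.2],
    [0,0,0.3],
    [0,0,0.35],
    [0,0,0.35],
  ],
  rot=[
    [0,0,0],
    [0,0,0],
    [0,0,0],
    [0,0,0],
    [0,0,0],
  ],
)

```text
clock: 17.75
eef_pos: [534.2, -60.9, 98.2]
tcp_rot: [-3.141, -0.0, 1.634]
contact_force: [-0.1, -0.7, -0.0]
opening: -0.002
grasp_force: 0.0
```

Call:
play_rows(
  dp=[
    [0,0,0.03],
    [0,0,0.06],
    [0,0,0.08],
    [0,0,0.08],
  ],
  rot=[
    [0,0,0],
    [0,0,0],
    [0,0,0],
    [0,0,0],
  ],
)

```text
clock: 18.08
eef_pos: [534.4, -61.0, 95.7]
tcp_rot: [3.141, -0.0, 1.634]
contact_force: [-2.5, 0.8, 6.0]
opening: -0.003
grasp_force: 2.5
```

```bash
python3 but.py|tail -2
```

```text
d [114.51  78.12  75.3 ] [117.52  83.17  50.  ]
e [114.34  79.09  76.33] [117.56  84.88  53.25]Traceback (most recent call last):
  File "but.py", line 10, in <module>
    im=cv2.imread(f'pics/{n}.png'); print(n,m(im[:,:390],2.6),m(im[:,390:],2.6))
                                                              ~^^^^^^^^^^^^^^^^
  File "but.py", line 5, in m
    n,l,s,c=cv2.connectedComponentsWithStats(k); i=1+np.argmax(s[1:,4]*(s[1:,1]<(s[1:,1].min()+999))); return np.r_[c[i]/f,s[i,4]/f/f].round(2)
                                                                                 ~~~~~~~~~~~^^
    return umr_minimum(a, axis, None, out, keepdims, initial, where)
ValueError: zero-size array to reduction operation minimum which has no identity
```

```bash
cat > tail.py <<'E'
from h import *
s=telemetry.sense();print(s['eef_pos'],s['contact_force'])
h=cv2.cvtColor(grab('scene')['color'],cv2.COLOR_RGB2HSV)[225:248,318:345]
print('tail px',int((((h[...,0]<6)|(h[...,0]>174))&(h[...,1]>150)).sum()))
E
python3 tail.py
```

```text
[534.45346277 -60.93362008  95.67790312] [-2.43750854  0.17834614  5.24127843]
tail px 66
```

Call:
play_rows(
  dp=[
    [0,0,0.02],
    [0,0,0.03],
    [0,0,0.03],
    [0,0,0.03],
  ],
  rot=[
    [0,0,0],
    [0,0,0],
    [0,0,0],
    [0,0,0],
  ],
)

```text
clock: 18.57
eef_pos: [534.5, -61.0, 94.5]
tcp_rot: [3.141, 0.0, 1.634]
contact_force: [-1.5, -0.8, 5.8]
opening: -0.002
grasp_force: 3.1
```

```bash
python3 tail.py
```

```text
[534.46758288 -60.95030929  94.47592392] [-1.49043635 -0.7696803   5.80265027]
tail px 66
```

Call:
play_rows(
  dp=[
    [0,0,0.02],
    [0,0,0.04],
    [0,0,0.04],
    [0,0,0.04],
  ],
  rot=[
    [0,0,0],
    [0,0,0],
    [0,0,0],
    [0,0,0],
  ],
)

```text
clock: 18.95
eef_pos: [534.5, -60.9, 92.5]
tcp_rot: [3.141, 0.0, 1.634]
contact_force: [-0.9, -0.4, 1.0]
opening: -0.001
grasp_force: 0.9
```

```bash
python3 tail.py
```

```text
[534.48277999 -60.94820585  92.53131038] [-0.90371661 -0.44250861  1.03108718]
tail px 13
```

Fired (the tail is gone). Retract straight up, then away.

Call:
play_rows(
  dp=[
    [0,0,-0.3],
    [0,0,-1.0],
    [0,0,-1.8],
    [0,0,-2.5],
    [0,0,-2.5],
  ],
  rot=[
    [0,0,0],
    [0,0,0],
    [0,0,0],
    [0,0,0],
    [0,0,0],
  ],
)

```text
clock: 19.42
eef_pos: [537.4, -61.3, 197.6]
tcp_rot: [3.134, 0.001, 1.634]
contact_force: [1.0, -0.3, 0.5]
opening: -0.0
grasp_force: 0.0
```

Call:
play_rows(
  dp=[
    [0,0,-0.5],
    [0,0,-1.0],
    [0,0,-1.5],
    [0,0,-1.5],
    [0,0,-1.5],
  ],
  rot=[
    [0,0,0],
    [0,0,0],
    [0,0,0],
    [0,0,0],
    [0,0,0],
  ],
)

```text
clock: 19.83
eef_pos: [534.8, -61.0, 253.0]
tcp_rot: [3.14, 0.0, 1.634]
contact_force: [-0.1, 0.4, -0.5]
opening: 0.004
grasp_force: 0.0
```

```bash
python3 but.py; python3 tail.py
```

```text
c [114.52  78.12  75.44] [117.53  83.17  49.56]
d [114.51  78.12  75.3 ] [117.52  83.17  50.  ]
e [114.34  79.09  76.33] [117.56  84.88  53.25]
f [114.52  78.12  75.44] [117.63  83.43  55.03]
[533.77257519 -60.85970776 251.38504753] [ 1.23440376 -0.7062869  -0.45991081] 0.0
[533.77257519 -60.85970776 251.38504753] [ 1.23440376 -0.7062869  -0.45991081]
tail px 0
```

View pics/f.png

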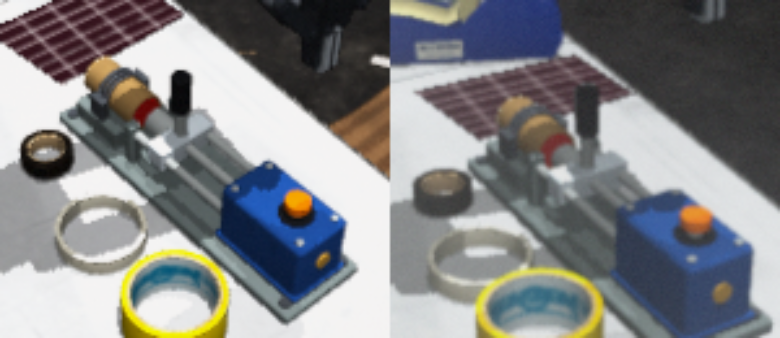

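The picture shows the striker forward, the button up and the rolls in place. Next I check the plug's depth from the first overhead position.

Call:
play_rows(
  dp=[
    [0.5,0,0],
    [1.0,0,0],
    [1.6,0,-0.2],
    [2.0,0,-0.25],
    [2.0,0,-0.25],
  ],
  rot=[
    [0,0,0],
    [0,0,0],
    [0,0,0],
    [0,0,0],
    [0,0,0],
  ],
)

```text
clock: 20.4
eef_pos: [528.9, 21.2, 261.8]
tcp_rot: [-3.141, -0.001, 1.635]
contact_force: [0.4, -0.3, -0.2]
opening: 0.001
grasp_force: 0.0
```

Call:
play_rows(
  dp=[
    [0,0,0],
    [0,0,0],
    [0,0,0],
    [0,0,0],
    [0,0,0],
  ],
  rot=[
    [0,0,0],
    [0,0,0],
    [0,0,0],
    [0,0,0],
    [0,0,0],
  ],
)

```text
clock: 20.82
eef_pos: [529.3, 18.2, 262.2]
tcp_rot: [-3.141, 0.0, 1.633]
contact_force: [-0.0, -0.4, -0.6]
opening: -0.001
grasp_force: 0.0
```

Run:
```python
from h import *
f=grab('wrist','w3.png')
a=cv2.imread('pics/w1.png')[0:130,200:330]; b=cv2.imread('pics/w3.png')[0:130,195:325]
cv2.imwrite('pics/h.png',cv2.resize(np.hstack([a,b]),(0,0),fx=3,fy=3,interpolation=cv2.INTER_CUBIC))
for n in('w1','w3'):
    h=cv2.cvtColor(cv2.imread(f'pics/{n}.png'),cv2.COLOR_BGR2HSV)[20:80,235:290]
    m=((h[...,0]<8)|(h[...,0]>172))&(h[...,1]>140)&(h[...,2]>60); ys=np.where(m.sum(1)>4)[0]; print(n,m.sum(),ys.min()+20,ys.max()+20)
```

```text
w1 281 47 57
w3 9 45 45
```

View pics/h.png

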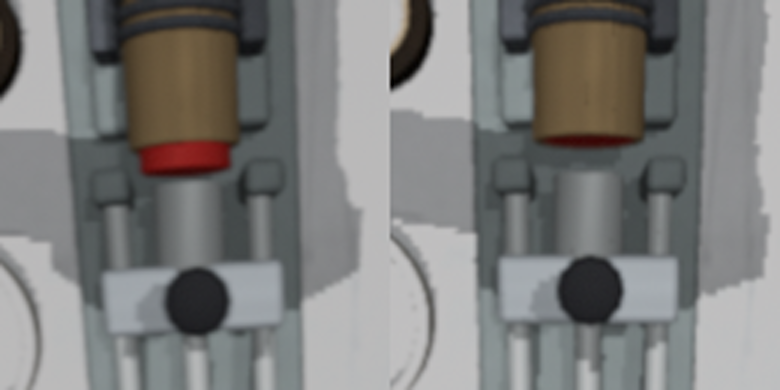

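Before (left) the plug stood proud. Now (right) only a sliver of its face shows at the rim, so it is flush, and the striker is back at rest.

```bash
python3 -c "
from rig import r
print(r.sign_off())"
```

```text
the job is handed in; nothing more can be done
None
```

The job is handed in: the sear caught and held the striker, the button press fired it, and the overhead picture shows the plug flush with the rim, the striker back at rest, and the tape rolls and paper ring untouched. The hand-in gave no verdict.

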